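# Put the hole saws back on their graduated rack

## Task

Put the four loose hole saws away on the plywood rack in order of size, teeth down: each over the peg made for it, from the smallest saw on the slimmest peg to the largest on the thickest, each let right down so that its rim sits flat on the board. Leave the wax tin and the glue bottle standing where they are.

Things in the scene. Friction and masses are not known exactly. Their poses are not given: they have to be found in the camera images.
- saw_32: the smallest of four hole saws (alike round steel cups, dark sides, bright closed end up with a dark hole in its middle, teeth down): 32 mm outside diameter, 42 mm tall, hollow and open below, 26 mm inside diameter, 37 mm deep inside. Origin: centre of its toothed lower rim; z along its axis to the closed end (up as it stands). Grip it across its diameter from above.
- saw_44: the second smallest of four hole saws (alike round steel cups, dark sides, bright closed end up with a dark hole in its middle, teeth down): 44 mm outside diameter, 42 mm tall, hollow and open below, 38 mm inside diameter, 37 mm deep inside. Origin: centre of its toothed lower rim; z along its axis to the closed end (up as it stands). Grip it across its diameter from above.
- saw_54: the second largest of four hole saws (alike round steel cups, dark sides, bright closed end up with a dark hole in its middle, teeth down): 54 mm outside diameter, 42 mm tall, hollow and open below, 48 mm inside diameter, 37 mm deep inside. Origin: centre of its toothed lower rim; z along its axis to the closed end (up as it stands). Grip it across its diameter from above.
- saw_64: the largest of four hole saws (alike round steel cups, dark sides, bright closed end up with a dark hole in its middle, teeth down): 64 mm outside diameter, 42 mm tall, hollow and open below, 58 mm inside diameter, 37 mm deep inside. Origin: centre of its toothed lower rim; z along its axis to the closed end (up as it stands). Grip it across its diameter from above.
- peg_32: the slimmest of four round tapered dark wooden pegs in a row on the pale plywood rack, for saw_32: 16 mm diameter at its foot (straight for 6 mm), 8 mm at its top, 24 mm tall. Fixed. Origin: centre of its foot, on the rack's top face; z up, y along the row towards the slimmest. The rack is a fixed board 84 x 263 mm, lying flat, its top 20 mm above the bench.
- peg_44: the second slimmest of four round tapered dark wooden pegs in a row on the pale plywood rack, for saw_44: 28 mm diameter at its foot (straight for 6 mm), 18 mm at its top, 24 mm tall. Fixed. Origin: centre of its foot, on the rack's top face; z up, y along the row towards the slimmest. Seated saws stand 15 mm apart: lay the fingers across the row, not along it.
- peg_54: the second thickest of four round tapered dark wooden pegs in a row on the pale plywood rack, for saw_54: 39 mm diameter at its foot (straight for 6 mm), 28 mm at its top, 24 mm tall. Fixed. Origin: centre of its foot, on the rack's top face; z up, y along the row towards the slimmest. Seated saws stand 15 mm apart: lay the fingers across the row, not along it.
- peg_64: the thickest of four round tapered dark wooden pegs in a row on the pale plywood rack, for saw_64: 49 mm diameter at its foot (straight for 6 mm), 38 mm at its top, 24 mm tall. Fixed. Origin: centre of its foot, on the rack's top face; z up, y along the row towards the slimmest. The rack is a fixed board 84 x 263 mm, lying flat, its top 20 mm above the bench.
- wax_tin: bystander among the hole saws: round tin of wax, grey with a green lid, 67 mm diameter, 33 mm tall; must be left alone. Origin: centre of its underside, z up.
- glue_bottle: bystander behind the work: upright glue bottle, 52 x 62 mm, 187 mm tall with its pointed red cap; must be left alone. Origin: centre of its underside, z up.
There are look-alikes about, which are no part of the job. What is shaped like the saw_54 but blue or red is not meant.

How it is judged:
By the outcome, as a careful person would: the job done as asked, in the order asked, and still so for the second after the job is handed in, with the robot touching nothing.
It also fails if it takes over 102 s, if anything falls off the work surface, if the arm or the gripper's body presses on something with over 40 N, if the wrist force passes 120 N, or if a joint passes its speed limit or range.

## Robot

A 7-joint arm with a two-finger parallel gripper is mounted at the origin on a cart in front of the work surface, level with it; the furniture and walls round the work are solid. World frame = base frame: x ahead of the robot, y to its left, z up, the work surface at z = 0. Lengths are in m, angles in rad, forces in N, time in s.
With the tool pointing down it reaches from about 0.425 to 0.825 m from the base axis. Payload 3.6 kg.
Tool frame: the origin (TCP) lies where the fingers leave the gripper's body, on its centre line; the fingertips stand 73 mm ahead of it and the grasp point (between the pads) lies 54 mm ahead of it; z points along the fingers, y is the line along which they close (so a half turn about z gives the same grasp; the last joint's range is limited). The gripper opens to 85 mm and grips with 20 to 120 N. Pads are 22 mm wide; open, the fingers measure 114 mm over their backs; the gripper's body (76 mm by 85 mm) begins 54 mm behind the grasp point. The pads swing forward as they close: fully open they stand 13 mm farther back than shut.
Start: joints at [-1.165, 0.615, -0.013, 1.423, 0.008, 1.103, -0.04], TCP at [0.273, 0.59, 0.304] pointing down, gripper open.
Joint ranges: [-3.12, 3.12], [-0.3, 2.06], [-1.34, 1.32], [0.26, 2.42], [-1.36, 4.5], [0.01, 1.98], [-2.84, 2.84]. Speed limits (rad/s): [2.79, 2.79, 3.14, 3.14, 3.14, 3.14, 3.14].

## Interface

Orientations are given as a unit quaternion [x, y, z, w].
In Python, from station import arm, snapshot, camera_info, ticket gives the robot as it stands. Calls block until the motion is done:
- arm.movep(position, orientation): joint-space move of the TCP to a pose.
- arm.line_to(position, velocity=0.15, ori=None): straight line of the TCP; ori=None keeps the orientation; velocity is the mean speed in m/s.
- arm.move_j(angles): joint-space move.
- arm.move_gripper(opening, effort=None): opening from 0.0 (shut) to 1.0 (fully open); effort is the grip in N (None keeps the last); returns when the fingers have stopped.
- arm.pause(seconds).
- arm.ik(position, orientation): joint angles nearest the present ones, or None.
- snapshot(name): name is "scene" or "top" or "wrist"; returns the picture (384x512x3 uint8, blue, green, red); there is no depth.
- camera_info(name): a dict with "fx", "fy", "cx", "cy" (pixels), "R" (3x3) and "t" (3): a world point X has camera coordinates R X + t; the wrist camera has in their place "T_tool_cam" (4x4, takes a point from camera to tool coordinates, whose origin is the TCP and whose axes are the flange's). Camera axes: x right, y down, z forward; pixel columns grow to the right and rows downward; lengths in m; the calibration is good to about 2 mm. A picture is of the moment at which its call begins: read the wrist's pose just before it. camera_info takes no time and is no camera call.
A pose or a line that the arm cannot do raises arm.MotionError and nothing moves.
- ticket.finish_job(): hands the job in; it is judged then, once.
Readings, each from a call of its own:
- arm.read_time(): time.
- arm.read_joint_positions(): joint angles.
- arm.read_dq(): joint speeds.
- arm.read_effort(): joint torques, N m.
- arm.read_tool_pos(): TCP position.
- arm.read_eef_rot(): TCP orientation.
- arm.read_ft_force(): force on the tool from outside, world axes, zero at the start.
- arm.read_wrist_torque(): the same for the moment, N m.
- arm.read_opening(): opening from 0.0 (shut) to 1.0 (fully open).
- arm.read_finger_force(): force on a finger pad.
Only numpy, scipy, OpenCV 4.12 (cv2) and the standard library are available. Lean on these libraries where they do the work, as an engineer would, in place of code of your own. Each camera call takes 0.05 s, during which the arm holds its last target. There are 200 camera calls.

## Working session

There is one attempt and no reset: what is moved stays moved. The work goes in short steps, each a Python script; the robot and the scene stay as the last script left them, time stands still between calls to the robot, and variables do not carry over. Pictures are saved under pics/ and viewed, at most 14 in all, crops included, and the job is handed in when it is done.

```bash
mkdir -p pics; ls; python3 - <<'E'
from station import arm, snapshot, camera_info
import cv2
for n in ("top","scene"):
    cv2.imwrite(f"pics/{n}0.png",cv2.resize(snapshot(n),(800,600),interpolation=cv2.INTER_CUBIC))
    print(n,camera_info(n))
print(camera_info("wrist"),arm.read_eef_rot(),arm.read_time())
E
```

```text
pics
top {'fx': 443.1606585932554, 'fy': 443.1606585932554, 'cx': 253.5130823983348, 'cy': 195.25853646510078, 'R': array([[-1.05946450e-03, -9.99988549e-01,  4.66684835e-03],
       [-9.89876714e-01,  3.86380884e-04, -1.41929355e-01],
       [ 1.41925927e-01, -4.76997362e-03, -9.89865788e-01]]), 't': array([0.04801477, 0.56494801, 1.09416675])}
scene {'fx': 425.1555644784503, 'fy': 425.1555644784503, 'cx': 258.2958679330951, 'cy': 192.76214667430483, 'R': array([[-0.60637597, -0.79509693, -0.01135998],
       [-0.60828773,  0.47301353, -0.63737292],
       [ 0.51214668, -0.37957749, -0.77047174]]), 't': array([0.37646887, 0.3422884 , 0.94265629])}
{'fx': 294.0344231462124, 'fy': 294.0344231462124, 'cx': 252.9791031823898, 'cy': 193.2768722635348, 'T_tool_cam': array([[ 9.56279602e-04, -9.58716599e-01, -2.84361684e-01,
         7.23867028e-02],
       [ 9.99999531e-01,  9.59568414e-04,  1.27742203e-04,
        -9.66684322e-04],
       [ 1.50395920e-04, -2.84361673e-01,  9.58717068e-01,
        -7.04957689e-02],
       [ 0.00000000e+00,  0.00000000e+00,  0.00000000e+00,
         1.00000000e+00]])} [ 2.14654170e-01  9.76689377e-01 -1.17585190e-03 -2.54913189e-04] 0.1
```

View pics/top0.png

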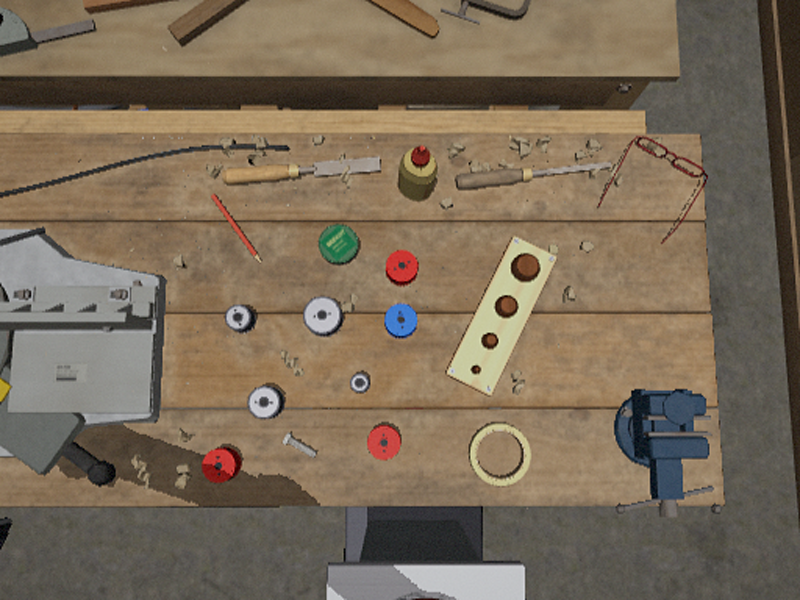

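View pics/scene0.png

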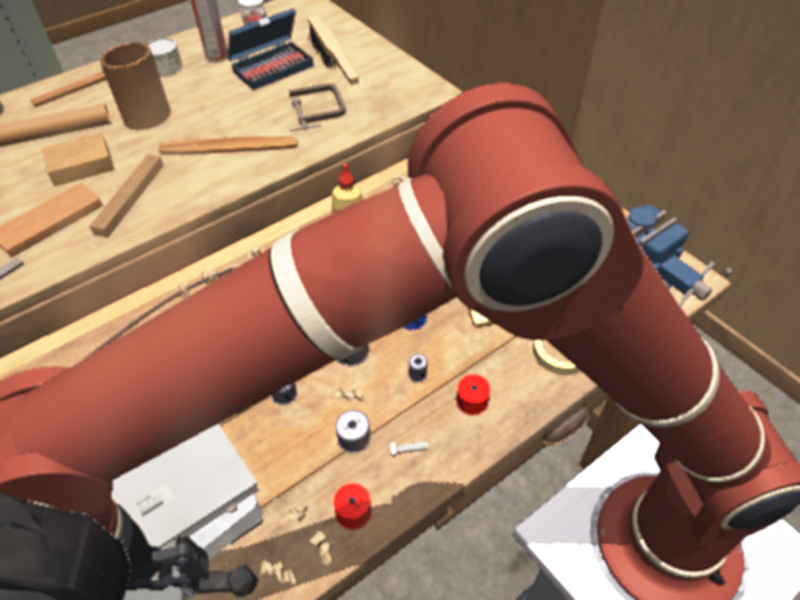

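The top view shows four bright-topped saws at 800x600 pixels (239,318), (322,315), (265,402) and (360,382). The pegs run from (526,267), the thickest, to (476,370), the slimmest. The red discs (402,267), (384,442), (221,464) and the blue one (401,320) are look-alikes. The tin is at (338,244) and the bottle at (418,175). I'll measure next.

```bash
cat > h.py <<'E'
import numpy as np, cv2
from station import arm, snapshot, camera_info
from scipy.spatial.transform import Rotation as Ro
def cam(name):
    c=camera_info(name)
    if name=="wrist":
        T=np.eye(4);T[:3,:3]=Ro.from_quat(arm.read_eef_rot()).as_matrix();T[:3,3]=arm.read_tool_pos()
        W=T@c["T_tool_cam"]; c["R"]=W[:3,:3].T; c["t"]=-c["R"]@W[:3,3]
    return c
def ray(c,uv,z):
    d=c["R"].T@np.array([(uv[0]-c["cx"])/c["fx"],(uv[1]-c["cy"])/c["fy"],1]); o=-c["R"].T@c["t"]
    return (o+d*(z-o[2])/d[2])[:2]
def proj(c,X):
    p=c["R"]@np.array(X,float)+c["t"]; return np.array([c["fx"]*p[0]/p[2]+c["cx"],c["fy"]*p[1]/p[2]+c["cy"]])
def blobs(mask,lo):
    cs,_=cv2.findContours(mask.astype(np.uint8),cv2.RETR_EXTERNAL,cv2.CHAIN_APPROX_NONE)
    return [k for k in cs if cv2.contourArea(k)>lo]
def down(yaw):  # finger-closing line (tool y) along world direction yaw
    y=np.array([np.cos(yaw),np.sin(yaw),0]);z=np.array([0,0,-1.]);return Ro.from_matrix(np.c_[np.cross(y,z),y,z]).as_quat()
E
python3 - <<'E'
from h import *
im=snapshot("top");c=cam("top");hsv=cv2.cvtColor(im,cv2.COLOR_BGR2HSV)
H,S,V=[hsv[...,i].astype(int) for i in range(3)]
for k in blobs((S<60)&(V>130),30):
    (u,v),r=cv2.minEnclosingCircle(k)
    if r<20 and u>130 and 150<v<320: print("saw",(u,v),r,ray(c,(u,v),.042).round(4),"diam",2*r/c["fx"]*1.0)
m=cv2.morphologyEx(((S>40)&(V>190)&(H>18)&(H<40)).astype(np.uint8),cv2.MORPH_OPEN,np.ones((3,3)))
for k in blobs(m,800):
    b=cv2.boxPoints(cv2.minAreaRect(k)); print("rack?",b.round(1).tolist(),[ray(c,p,.02).round(4).tolist() for p in b])
for k in blobs((S>70)&(V<140),20):
    (u,v),r=cv2.minEnclosingCircle(k)
    if r<16 and 280<u<360 and 150<v<250: print("peg",(u,v),r,ray(c,(u,v),.035).round(4))
cv2.imwrite("pics/crop.png",cv2.resize(im[140:320,130:370],(800,600),interpolation=cv2.INTER_CUBIC))
E
```

```text
saw (191.5, 285.0) 11.236202239990234 [0.3398 0.2018] diam 0.05070938505984629
saw (168.19491577148438, 256.88134765625) 9.662242889404297 [0.409  0.2614] diam 0.04360604986947887
saw (229.5, 244.5) 5.147915363311768 [0.4396 0.1081] diam 0.023232727289705834
saw (151.5229034423828, 202.4236602783203) 7.43908166885376 [0.5464 0.3074] diam 0.03357284327750558
saw (205.61880493164062, 201.05445861816406) 11.308113098144531 [0.5498 0.1697] diam 0.05103392135051148
rack? [[285.20001220703125, 238.6999969482422], [328.5, 150.8000030517578], [356.6000061035156, 164.60000610351562], [313.3999938964844, 252.5]] [[0.4551, -0.0339], [0.6867, -0.1509], [0.6493, -0.2242], [0.4197, -0.1056]]
peg (304.0833435058594, 236.0) 3.083423614501953 [ 0.4612 -0.0807]
peg (313.0, 217.8333282470703) 5.540353298187256 [ 0.5074 -0.1043]
peg (323.74139404296875, 195.77586364746094) 7.472786903381348 [ 0.5643 -0.1331]
peg (284.1428527832031, 173.0357208251953) 5.936092853546143 [ 0.6239 -0.0318]
peg (303.5, 170.0) 8.139510154724121 [ 0.6319 -0.0822]
peg (335.85443115234375, 170.75315856933594) 9.431049346923828 [ 0.6299 -0.1661]
```

View pics/crop.png

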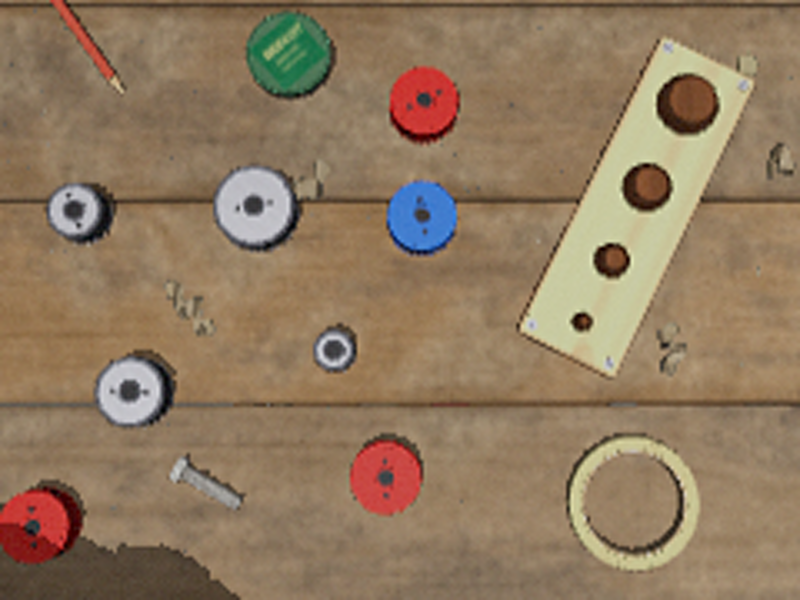

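The candidates are four bright saws. Their measured bright faces are 23, 34, 44 and 51 mm across, so in the crop saw_32 is (335,349), saw_44 (77,211), saw_54 (132,390) and saw_64 (255,206). The red and blue ones are excluded. Next I'll take wrist looks over the saws and the rack.

```bash
python3 - <<'E'
from h import *
q=down(1.102); t0=arm.read_time(); print(q)
for n,p in (("saws",(.50,.21,.33)),("rack",(.545,-.12,.30))):
    arm.movep(p,q); print(n,arm.read_time()-t0,arm.read_joint_positions())
    c=cam("wrist"); im=snapshot("wrist"); cv2.imwrite(f"pics/w_{n}_raw.png",im); np.save(f"c_{n}.npy",c,allow_pickle=True)
a=np.hstack([cv2.imread(f"pics/w_{n}_raw.png") for n in("saws","rack")])
cv2.imwrite("pics/w.png",cv2.resize(a,(800,300),interpolation=cv2.INTER_AREA))
E
```

```text
[0.23225765 0.9726543  0.         0.        ]
saws 1.625 [-0.48043476  0.42098606  0.05821462  1.7012975  -0.02925229  1.02005691
  0.69301751]
rack 2.9417 [ 0.09581266  0.47624861  0.11837006  1.70348006 -0.06795926  0.96577041
  1.34520348]
```

View pics/w.png

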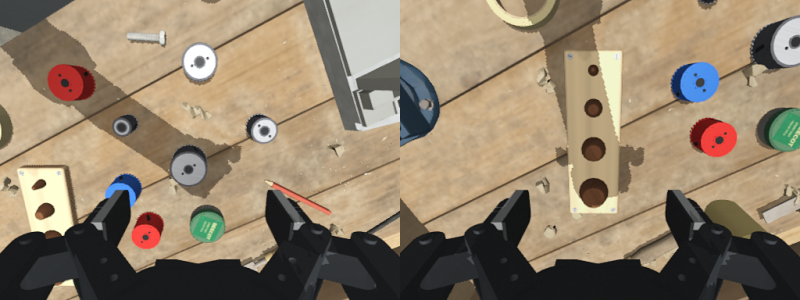

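The wrist views show all four saws (left half: (200,62) is 54, (262,129) is 44, (124,126) is 32, (188,167) is 64). In the right half the pegs are at (593,70), (593,108), (593,149) and (593,192). I'll measure both.

```bash
python3 - <<'E'
from h import *
saw={32:(.4396,.1081),44:(.5464,.3074),54:(.409,.2614),64:(.5498,.1697)}
peg={32:(.4612,-.0807),44:(.5074,-.1043),54:(.5643,-.1331),64:(.6299,-.1661)}
for n,d,z,zm in(("saws",saw,.042,.042),("rack",peg,.03,.03)):
    im=cv2.imread(f"pics/w_{n}_raw.png"); c=np.load(f"c_{n}.npy",allow_pickle=True).item()
    hsv=cv2.cvtColor(im,cv2.COLOR_BGR2HSV).astype(int); S,V=hsv[...,1],hsv[...,2]
    m=(S<45)&(V>85) if n=="saws" else (V<105)&(S>90)
    for k,p in d.items():
        u=proj(c,(*p,z)); print(k,"pred",u.round(1),end=" ")
        for b in blobs(m,12):
            (cu,cv_),r=cv2.minEnclosingCircle(cv2.convexHull(b)); M=cv2.moments(cv2.convexHull(b)); w=(M["m10"]/M["m00"],M["m01"]/M["m00"])
            if np.hypot(*(w-u))<20: print(np.round(w,1),"r",round(r,1),ray(c,w,zm).round(4),"d",(2*r/c["fx"]*np.linalg.norm(c["R"]@np.array([*p,z])+c["t"])).round(4),end=" | ")
        print()
    if n=="rack":cv2.imwrite("pics/m.png",m.astype(np.uint8)*255)
E
```

```text
32 pred [156.5 161.6] [155.1 162.3] r 12.8 [0.4396 0.1061] d 0.0334 | 
44 pred [339.6 166.4] [337.9 166.8] r 17.8 [0.5459 0.3054] d 0.0462 | 
54 pred [256.9  78.1] [255.1  78.8] r 25.2 [0.4087 0.2592] d 0.0616 | 
64 pred [241.9 215.5] [241.1 216.1] r 23.7 [0.55   0.1683] d 0.0619 | 
32 pred [249.1  87.4] [247.   89.5] r 7.2 [ 0.4621 -0.0838] d 0.0166 | 
44 pred [248.9 135.6] [247.1 137.8] r 11.8 [ 0.5087 -0.1073] d 0.0274 | 
54 pred [248.9 189.4] [247.3 190.7] r 15.5 [ 0.5648 -0.1356] d 0.0373 | 
64 pred [249.1 244.9] [247.4 245.7] r 18.8 [ 0.6299 -0.1685] d 0.0486 |
```

```bash
cat > job.py <<'E'
from h import *
q=down(1.102)
saw={32:(.4396,.1071),44:(.5461,.3064),54:(.4088,.2603),64:(.55,.169)}
peg={32:(.4617,-.0823),44:(.5081,-.1058),54:(.5645,-.1344),64:(.6299,-.1673)}
def job(k):
    t0=arm.read_time(); f0=arm.read_ft_force(); x,y=saw[k]; op=min(1,(k+20)/85)
    arm.move_gripper(op); arm.movep((x,y,.17),q); arm.line_to((x,y,.078),.12)
    arm.move_gripper(0,40); o=arm.read_opening(); arm.line_to((x,y,.18),.15)
    print(k,"grip",round(o*85,1),round(arm.read_opening()*85,1),"F",arm.read_finger_force())
    x,y=peg[k]; arm.movep((x,y,.165),q); arm.line_to((x,y,.135),.12); fr=np.array(arm.read_ft_force())
    for z in np.arange(.130,.0985,-.005):
        arm.line_to((x,y,max(z,.0995)),.06); f=np.array(arm.read_ft_force())-fr
        print(round(z,3),f.round(1),end="; ")
        if np.linalg.norm(f)>15: print("CONTACT"); return False
    arm.line_to((x,y,.0985),.03); print((np.array(arm.read_ft_force())-fr).round(1))
    arm.move_gripper(op); arm.line_to((x,y,.175),.15); print("t",arm.read_time()-t0); return True
E
python3 -c "
from job import *
job(32)
arm.movep((.545,-.12,.30),q); cv2.imwrite('pics/r32.png',snapshot('wrist')[40:300,130:450])"
```

```text
32 grip 29.4 29.3 F 39.46254811675317
0.13 [-1.4 -0.1  1.2]; 0.125 [-1.6 -0.   0. ]; 0.12 [-1.1 -1.8 -0.6]; 0.115 [-1.6 -1.   0.8]; 0.11 [-1.1 -0.6  0.7]; 0.105 [-0.4 -0.6 -0.3]; 0.1 [-0.4 -0.6  0.2]; [-0.8 -0.1  3.9]
t 7.800000000000001
```

View pics/r32.png

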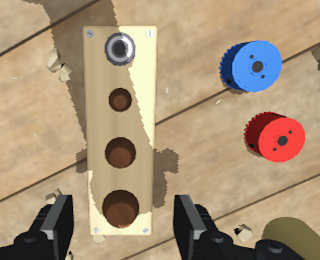

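saw_32 sits over the slimmest peg, at crop pixel (120,48). The others follow.

```bash
python3 -c "
from job import *
ok=all(job(k) for k in (44,54,64)); print(ok,arm.read_time())
if ok:
    arm.movep((.545,-.12,.30),q); a=snapshot('wrist')[40:300,130:450]; arm.movep((.45,.3,.33),q)
    b=snapshot('top')[120:320,130:370]
    cv2.imwrite('pics/end.png',np.hstack([cv2.resize(a,(400,325)),cv2.resize(b,(390,325))]))
    print(arm.read_time())
"
```

```text
44 grip 42.0 42.0 F 40.65381775028072
0.13 [ 0.3 -1.  -0. ]; 0.125 [ 0.4 -2.2  0.7]; 0.12 [ 0.2 -0.  -0.2]; 0.115 [ 0.5 -0.5  0.9]; 0.11 [ 0.6 -1.1  0.2]; 0.105 [-0.3 -0.9  1.1]; 0.1 [-0.6 -1.1  0.2]; [-1.3 -1.   6.9]
t 8.916699999999999
54 grip 52.1 51.8 F 41.93490042176563
0.13 [-0.9  0.6 -0.5]; 0.125 [-1.5  0.2 -1. ]; 0.12 [-2.   0.8 -1.1]; 0.115 [-1.   0.8 -1. ]; 0.11 [-1.5 -0.2 -0.5]; 0.105 [-1.   0.9 -1.3]; 0.1 [-1.1  1.  -0.5]; [-2.6  0.4  3.5]
t 8.7333
64 grip 62.5 62.3 F 44.09894119191449
0.13 [ 0.  -0.  -0.2]; 0.125 [ 1.1 -0.3  0.1]; 0.12 [-0.2 -0.1 -0.8]; 0.115 [-0.4  0.  -0.1]; 0.11 [1.3 0.1 0.7]; 0.105 [ 2.2  0.1 -0.5]; 0.1 [ 3.  -1.3 -1.4]; [ 2.3 -1.2  3.8]
t 8.224999999999998
True 37.5333
39.9
```

View pics/end.png

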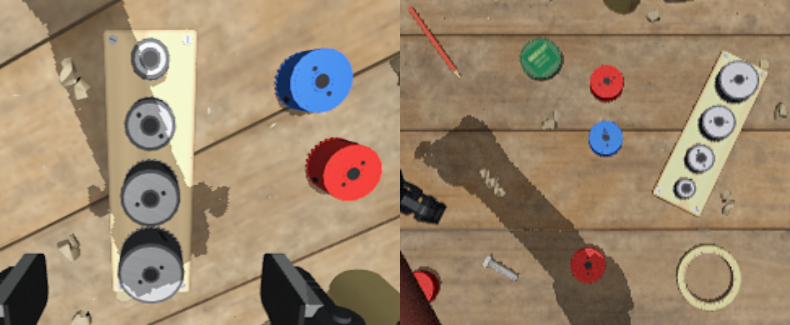

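All four saws are in order in the left half at (150,60), (150,124), (150,198) and (150,272), level. Each met the board with a light 4–7 N contact at seating height. The tin is unmoved.

```bash
python3 -c "
from station import ticket
print(ticket.finish_job())"
```

```text
the job is handed in; nothing more can be done
None
```

All four hole saws are on their matching pegs, smallest to largest, teeth down and let down to the board, with the wax tin and glue bottle not touched; the job was handed in at about 40 s on the robot's clock.

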